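Put the mug on the warmer and set the heat dial by its clicks

ROBOT

A 7-joint arm with a two-finger parallel gripper is mounted at the origin on a cart in front of the work surface, level with it; the furniture and walls round the work are solid. World frame = base frame: x ahead of the robot, y to its left, z up, the work surface at z = 0. Lengths are in m, angles in degrees, forces in N, time in s.
With the tool pointing down it reaches from about 0.35 to 0.9 m from the base axis. Payload 8.1 kg.
Tool frame: the origin (TCP) lies on the centre line of the jaws, within the pads' length; the fingertips stand 11 mm ahead of it and the grasp point (between the pads) lies 8 mm behind it; z points along the fingers, y is the line along which they close (so a half turn about z gives the same grasp; the last joint's range is limited). The gripper opens to 85 mm and grips with 20 to 120 N. Pads are 22 mm wide; open, the fingers measure 114 mm over their backs; the gripper's body (76 mm by 85 mm) begins 54 mm behind the grasp point. The pads swing forward as they close: fully open they stand 13 mm farther back than shut.
Start: joints at [70.268, 24.895, 1.432, 90.138, -0.665, 64.973, -4.303], TCP at [0.15, -0.607, 0.217] pointing down, gripper open.
Joint ranges: [-149.89, 149.89], [-25.12, 119.58], [-72.63, 75.52], [4.76, 147.25], [-75.54, 255.54], [6.69, 114.76], [-157.13, 157.13]. Speed limits (degrees/s): [127.2, 127.2, 172.46, 172.46, 180, 180, 180].

INTERFACE

Orientations are given as [roll, pitch, yaw] about the fixed x, y, z axes, in that order (R = Rz(yaw) Ry(pitch) Rx(roll)).
In Python, from bench import robot, read_camera, calibration gives the robot as it stands.
- The arm moves only by the shell command python3 -m jog 'ROWS' [OPENING]. ROWS is JSON, a list that holds one entry, the list of rows, each a list of 4 numbers: the shift along the tool's x, y, z each as a share of 800 mm, from -1 to 1, then the turn about the tool's z as a share of 45 degrees, from -1 to 1. A call has 1 to 5 rows; each row is the pose to reach, as a shift and turn from the pose commanded when the call began, along the tool's axes at that moment; what a row does not reach only later rows make up. A row lasts 1/12 s, in which the tool goes at most 41.7 mm and 7.16 degrees, less where a joint would pass 70% of its speed; a pose out of reach is approached as far as the arm can. A call with a number of a shift or a turn outside -1 to 1 is refused whole. A call with a gripper value outside its range is refused whole. OPENING is the closure, from -1 (fully open) to 1 (shut), so that 0 is half open, set as the call begins (- or left out, the last holds). The fingers move at their own pace and stop on an object; the grip force is fixed at half the most. Time passes only in rows, so rows that repeat a pose let the fingers close. It gives the time, the measured TCP pose, the force, the opening and the grip force at its end, in the units of the state.
- robot.state(): the state, without advancing time (a new reading comes with each control period).
- read_camera(name): name is "scene" or "top"; returns the picture (480x640x3 uint8, red, green, blue); there is no depth.
- calibration(name): a dict with "vertical_fov" (degrees; the focal length in pixels is half the picture's height over the tangent of half this angle, whatever the lens; pixels are square), "cx", "cy" (the principal point, pixels), "distortion" ([k1, k2, p1, p2, k3] as OpenCV has them; the pictures are not rectified), "cam_to_world" (4x4, takes a point from camera to world coordinates). Camera axes: x right, y down, z forward; pixel columns grow to the right and rows downward; lengths in m; the calibration is good to about 2 mm. A picture is of the moment at which its call begins. calibration takes no time and is no camera call.
- robot.hand_in(): hands the job in; it is judged then, once.
The state is a dict: "time": time; "qpos": joint angles; "qvel": joint speeds; "effort": joint torques, N m; "ee_pos": TCP position; "tcp_rot": TCP orientation; "contact_force": force on the tool from outside, world axes, zero at the start; "torque": the same for the moment, N m; "opening": opening from 0.0 (shut) to 1.0 (fully open); "grasp_force": force on a finger pad.
Only numpy, scipy, OpenCV 4.12 (cv2) and the standard library are available. Lean on these libraries where they do the work, as an engineer would, in place of code of your own. Each camera call takes 0.05 s, during which the arm holds its last target. There are 200 camera calls.

TASK

Keep the drink warm: first stand the mug upright in the middle of the mug warmer's raised round plate and let go of it, then turn the warmer's dial clockwise from where it stands to the fifth click after off (the fifth white mark clockwise from the red dot), and leave it resting in that click. Leave the other things on the worktop where they stand.

Things in the scene. Friction and masses are not known exactly. Their poses are not given: they have to be found in the camera images.
- warmer: mug warmer, fixed and rigid: light grey flat housing 130 mm (its x) by 280 mm (its y), 22 mm high. Origin at the centre of its underside, z up. A raised round steel plate stands at its +y end (centre at x 0, y +78 mm), a stepped dial at its -y end (axis at x 0, y -80 mm). The dial's red off dot lies 120 degrees counter-clockwise, seen from above, from its +x axis.
- plate_top (a point): centre of the upper face of the warmer's raised round plate: flat steel disc 80 mm across, its top 36 mm above the worktop and 14 mm above the housing around it
- dial_grip (a point): point on the dial's upright axis, in the middle of its grip, 48 mm above the worktop. Grip: upright grey bar 52 mm long, 14 mm thick, 27 to 58 mm above the worktop, on a black round skirt 60 mm across (top 29 mm above the worktop). The bar lies along this point's x axis; +x is the end with the white pointer line. Turns with the dial.
- dial_knob (a joint): angle of the dial, rad: 0 = off (pointer at the red dot), growing clockwise seen from above. It clicks into 9 rest positions 30 degrees (0.5236) apart, from 0 to 4.19, hard stops at both ends; white marks show clicks 1 to 8; click 5 is 2.618. Let go between clicks, it snaps to the nearer one. Passing a click takes about 0.2 N m. Starts in click 0, 1 or 2, rarely caught half-way between two.
- mug_center (a point): centre of the white mug with a terracotta-red inside, half-way up (25.5 mm above its underside), on the axis of its round body. The body is 62 mm across at the rim, tapering to 44 mm at the foot, 51 mm high, hollow, about 0.12 kg; its handle sticks out along this point's -y axis to 60 mm from the mug's axis and is 12 mm thick. z up along the mug's axis.
- tin: food tin, white with a coloured band, 57 mm across, 72 mm high, bystander; origin at the centre of its underside
- glass: small clear drinking glass, 49 mm across, 62 mm high, bystander; origin at the centre of its underside
- butter_tub: flat oblong tub with a teal top, 63 x 105 x 26 mm, bystander; origin at the centre of its underside
- can: tall drinks can, 53 mm across, 134 mm high, bystander; origin at the centre of its underside
- bottle: small sauce bottle with a green cap, 56 mm across, 214 mm high, bystander; origin at the centre of its underside
- packet: flat green packet with yellow ends, 57 x 150 x 12 mm, bystander; origin at the centre of its underside

How it is judged:
By the outcome, as a careful person would: the job done as asked, in the order asked, and still so for the second after the job is handed in, with the robot touching nothing.
It also fails if it takes over 64 s, if anything falls off the work surface, if the arm or the gripper's body presses on something with over 40 N, if the wrist force passes 120 N, or if a joint passes its speed limit or range.

## Working session

There is one attempt and no reset: what is moved stays moved. The work goes in short steps, Python scripts to look and compute and a shell command to move; the robot and the scene stay as the last step left them, time stands still between calls to the robot, and variables do not carry over. Pictures are saved under pics/ and viewed, at most 10 in all, crops included, and the job is handed in when it is done.

```bash
mkdir -p pics; ls; python3 - <<'E'
from bench import robot, read_camera, calibration
import cv2
for n in ("scene","top"):
    im=read_camera(n); cv2.imwrite(f"pics/{n}0.png",im[...,::-1]); print(n,calibration(n))
print(robot.state())
E
```

```text
pics
scene {'vertical_fov': 56.416274971689006, 'cx': 316.0114900563779, 'cy': 238.99216224814884, 'distortion': array([0.00672982, 0.        , 0.        , 0.        , 0.        ]), 'cam_to_world': array([[-0.71831489, -0.41963781,  0.55491245,  0.01928639],
       [-0.69554233,  0.45108794, -0.5592321 ,  0.51952371],
       [-0.01563938, -0.78766984, -0.61589904,  0.69851759],
       [ 0.        ,  0.        ,  0.        ,  1.        ]])}
top {'vertical_fov': 54.764333985102155, 'cx': 310.5807243360846, 'cy': 238.1025547702784, 'distortion': array([-0.07346447,  0.        ,  0.        ,  0.        ,  0.        ]), 'cam_to_world': array([[-0.02713249, -0.98613093,  0.1637364 ,  0.40463939],
       [-0.99946643,  0.0237819 , -0.02238927, -0.04766997],
       [ 0.01818479, -0.16425651, -0.98625002,  1.07535547],
       [ 0.        ,  0.        ,  0.        ,  1.        ]])}
{'time': 0.1, 'qpos': array([70.2667232 , 24.93118208,  1.4306556 , 90.18303361, -0.66584431,
       64.97365829, -4.30271612]), 'qvel': array([-0.12553843, -0.13827291,  0.06108833, -0.05431332, -0.07058113,
       -0.01812365, -0.03545678]), 'effort': array([ 3.72276379e-03, -6.71764112e+01,  1.02843102e+00, -3.16906643e+01,
        1.57225295e-02,  7.18973504e-03, -3.79573817e-05]), 'ee_pos': array([ 0.14950851, -0.60637373,  0.21632403]), 'tcp_rot': array([-1.79920670e+02,  6.04436962e-03,  1.38506540e+01]), 'contact_force': array([ 0.70032099,  0.37744688, -0.79253221]), 'torque': array([ 0.00913032,  0.02310602, -0.01487977]), 'grasp_force': 0.0, 'opening': 1.0008416347112248}
```

View pics/scene0.png

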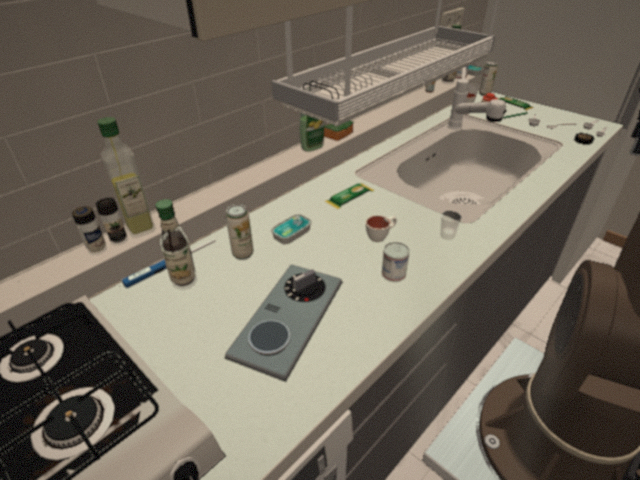

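View pics/top0.png

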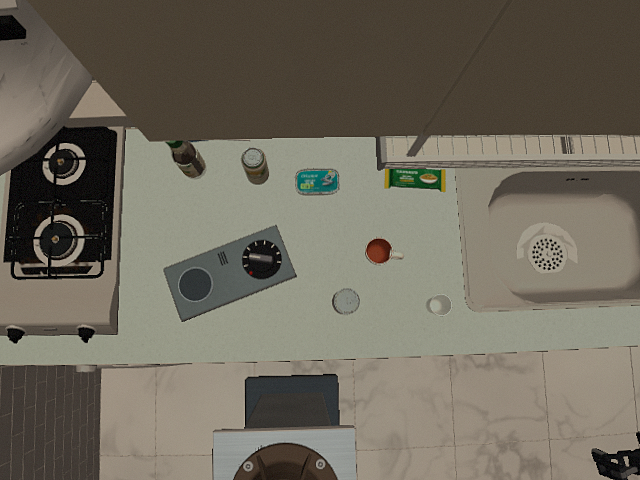

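The scene view shows the mug at about (378,228), the plate at (270,337) and the dial at (305,287). In the top view the mug rim is at (378,251) with its handle towards (399,256), the plate at (196,286) and the dial at (262,259).

```bash
cat > h.py <<'E'
import numpy as np, cv2
from bench import robot, read_camera, calibration
def K(n):
    c=calibration(n); f=240/np.tan(np.radians(c["vertical_fov"]/2))
    return np.array([[f,0,c["cx"]],[0,f,c["cy"]],[0,0,1.]]),c["distortion"],c["cam_to_world"]
def px2w(n,uv,z):
    k,d,T=K(n); p=cv2.undistortPoints(np.float64(uv).reshape(-1,1,2),k,d)[:,0]
    r=np.c_[p,np.ones(len(p))]@T[:3,:3].T; o=T[:3,3]
    return o+r*((z-o[2])/r[:,2])[:,None]
def w2px(n,P):
    k,d,T=K(n); M=np.linalg.inv(T)
    return cv2.projectPoints(np.float64(P).reshape(-1,1,3),cv2.Rodrigues(M[:3,:3])[0],M[:3,3],k,d)[0][:,0]
E
python3 - <<'E'
from h import *
a=cv2.imread("pics/top0.png"); s=cv2.imread("pics/scene0.png")
z=lambda i,x,y,w,h,f:cv2.resize(i[y:y+h,x:x+w],None,fx=f,fy=f,interpolation=cv2.INTER_CUBIC)
d=z(a,222,220,80,80,5); w=z(a,155,215,150,112,400/150)
m=z(a,350,225,60,60,300/60*4/3)
o=np.hstack([d,m])[:400]
cv2.imwrite("pics/crop1.png",o)
o2=np.hstack([cv2.resize(w,(400,299)),cv2.resize(z(s,220,255,130,97,3),(400,299))]); o2=np.vstack([o2,np.hstack([z(s,270,260,70,52,400/70)[:297,:400],z(s,350,205,60,45,400/60)[:297,:400]])])
cv2.imwrite("pics/crop2.png",o2); print(o.shape,o2.shape)
print(px2w("top",[(378,251)],.051),px2w("top",[(399,256)],.03),px2w("top",[(196,286)],.036),px2w("top",[(262,259)],.029))
E
```

```text
(400, 800, 3) (596, 800, 3)
[[ 0.54177151 -0.22118285  0.051     ]] [[ 0.53182779 -0.27248525  0.03      ]] [[0.47476456 0.18803488 0.036     ]] [[0.53293256 0.04016635 0.029     ]]
```

View pics/crop1.png

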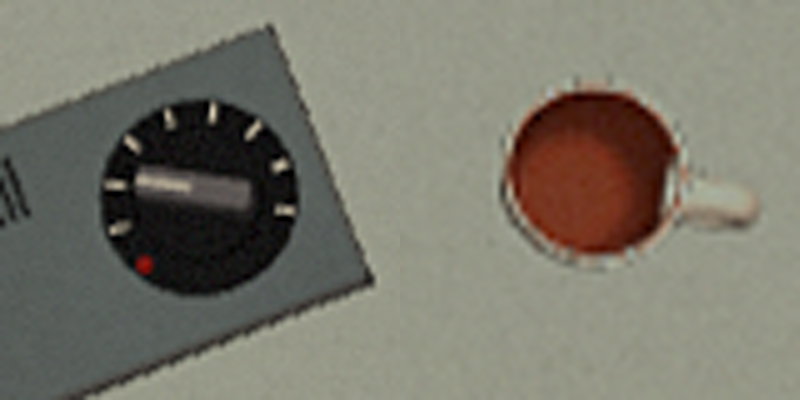

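View pics/crop2.png

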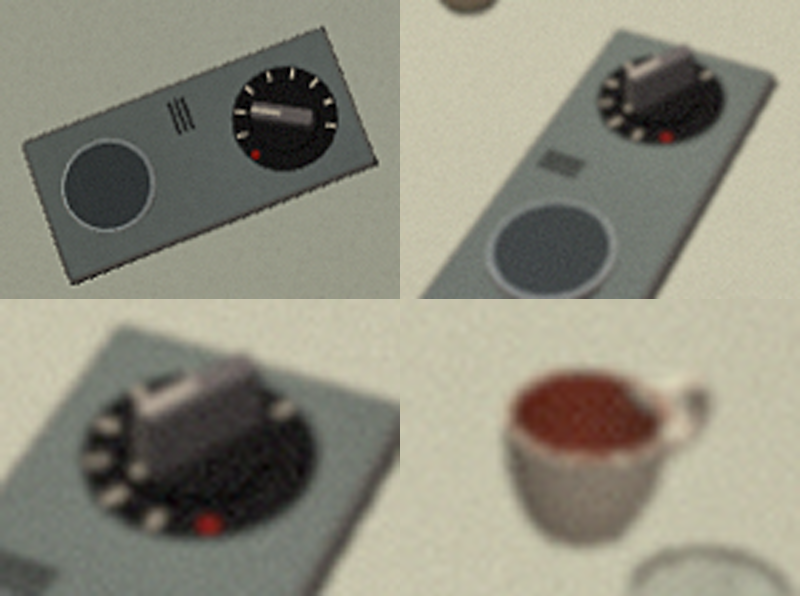

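The mug's handle points right and slightly down in the top view. The dial's white line is at the left end of the bar, next to the second white mark after the red dot, so it looks like click 2. I'll fit the exact poses next.

```bash
cat > fit.py <<'E'
from h import *
from scipy.optimize import least_squares
c=lambda x,y,x0,y0,f:((x+.5)/f-.5+x0,(y+.5)/f-.5+y0)
# warmer: top-edge corners z=.022 (crop2 top-left, f=400/150), plate centre z .036, dial skirt centre z .029
W=lambda p:np.array([[np.cos(p[2]),-np.sin(p[2])],[np.sin(p[2]),np.cos(p[2])]])
f=400/150
uv=[c(*q,155,215,f) for q in [(322,27),(377,163),(73,285),(22,142),(107.5,185.5),(285,118.5)]]
loc=np.array([[.065,-.14],[-.065,-.14],[-.065,.14],[.065,.14],[0,.078],[0,-.08]]); zs=[.022]*4+[.036,.029]
P=np.array([px2w("top",[u],z)[0,:2] for u,z in zip(uv,zs)])
r=least_squares(lambda p:(loc@W(p).T+p[:2]-P).ravel(),[.5,.11,.4])
p=r.x; print("warmer",p[:2],np.degrees(p[2]),"res mm",np.round(r.fun*1e3,1).tolist())
plate=W(p)@[0,.078]+p[:2]; dial=W(p)@[0,-.08]+p[:2]; print("plate",plate,"dial",dial)
# dial bar top z=.058: ends mid (crop1 f=5)
e=px2w("top",[c(137,181,222,220,5),c(251,193,222,220,5)],.058)[:,:2]
ang=np.degrees(np.arctan2(*(e[0]-e[1])[::-1])); print("bar",e,np.linalg.norm(e[0]-e[1]),"mid",e.mean(0),"ang",ang,"dial deg",(np.degrees(p[2])+120-ang))
# mug
for n in ("top","scene"):
    im=cv2.imread(f"pics/{n}0.png").astype(int); b,g,rr=im[...,0],im[...,1],im[...,2]
    m=((rr>1.7*g)&(rr>60)).astype(np.uint8); x,y=(378,251) if n=="top" else (378,224)
    k=np.zeros_like(m); k[y-25:y+25,x-25:x+25]=1; m*=k
    cs=max(cv2.findContours(m,cv2.RETR_EXTERNAL,cv2.CHAIN_APPROX_NONE)[0],key=len)
    el=cv2.fitEllipse(cv2.convexHull(cs)); print(n,el,px2w(n,[el[0]],.050))
print("handle",px2w("top",[c(755-400,207,350,225,20/3)],.0255))
for nm,u,z in [("tin",(346,300),.072),("glass",(439,305),.062),("can",(255,158),.134),("tub",(317,181),.026)]: print(nm,px2w("top",[u],z)[0])
E
python3 fit.py
```

```text
warmer [0.50532522 0.11594275] 20.274139770371807 res mm [2.2, -1.7, -0.5, -1.7, -0.8, 2.7, -0.8, 2.2, -0.4, -1.2, 0.4, -0.3]
plate [0.47829726 0.1891103 ] dial [0.53304621 0.04089912]
bar [[0.53718845 0.06637869]
 [0.53062903 0.0160847 ]] 0.0507199304030166 mid [0.53390874 0.04123169] ang 82.56933843527567 dial deg 57.70480133509615
top ((378.74737548828125, 250.241455078125), (23.864580154418945, 25.250301361083984), 103.46800231933594) [[ 0.54357881 -0.2231255   0.05      ]]
scene ((377.3243408203125, 221.94796752929688), (10.319262504577637, 19.07711410522461), 94.539306640625) [[ 0.54035629 -0.22126562  0.05      ]]
handle [[ 0.53301243 -0.28237195  0.0255    ]]
tin [ 0.43423371 -0.14307862  0.072     ]
glass [ 0.4174897  -0.34809082  0.062     ]
can [0.73612898 0.04428105 0.134     ]
tub [ 0.71434426 -0.09024848  0.026     ]
```

```bash
cat > to.py <<'E'
import sys; from h import *
from scipy.spatial.transform import Rotation as R
x,y,z,yaw=map(float,sys.argv[1:5]); s=robot.state(); r=R.from_euler("xyz",s["tcp_rot"],degrees=True)
d=r.inv().apply(np.array([x,y,z])-s["ee_pos"]); t=-((yaw-s["tcp_rot"][2]+180)%360-180)
print("shares",np.round(d/.8,4),round(t/45,3),"mm",np.round(d*1e3,1),"rows",round(max(np.linalg.norm(d)/.0417,abs(t)/7.16),1),"t",round(s["time"],2),"pos",np.round(s["ee_pos"],4),"rpy",np.round(s["tcp_rot"],1),"j7",round(s["qpos"][6],1),"F",np.round(s["contact_force"],1),"open",round(s["opening"],2),round(s["grasp_force"],1))
E
python3 to.py .5425 -.2225 .19 81
```

```text
shares [ 0.5918 -0.3482  0.0333] -1.492 mm [ 473.5 -278.6   26.7] rows 13.2 t 0.1 pos [ 0.1495 -0.6064  0.2163] rpy [-179.9    0.    13.9] j7 -4.3 F [ 0.7  0.4 -0.8] open 1.0 0.0
```

```bash
python3 -m jog '[[[0.04,-0.024,0,-0.1],[0.08,-0.047,0,-0.2],[0.12,-0.07,0,-0.3],[0.16,-0.094,0,-0.4],[0.2,-0.118,0,-0.5]]]' -1; python3 to.py .5425 -.2225 .19 81
```

```text
time: 0.52
ee_pos: [0.2832, -0.4753, 0.2167]
tcp_rot: [-180.0, 0.0, 36.6]
contact_force: [0.6, -0.6, -0.3]
opening: 0.999
grasp_force: 0.0
shares [ 0.4486 -0.0607  0.0334] -0.988 mm [358.9 -48.6  26.7] rows 8.7 t 0.52 pos [ 0.2832 -0.4753  0.2167] rpy [-180.     0.    36.6] j7 -2.3 F [ 0.6 -0.6 -0.3] open 1.0 0.0
```

```bash
python3 -m jog '[[[0.045,-0.006,0,-0.1],[0.09,-0.012,0.003,-0.2],[0.135,-0.018,0.006,-0.3],[0.18,-0.024,0.01,-0.4],[0.225,-0.03,0.016,-0.5]]]' ; python3 to.py .5425 -.2225 .19 81
```

```text
time: 0.93
ee_pos: [0.4141, -0.3495, 0.2042]
tcp_rot: [180.0, 0.0, 59.1]
contact_force: [1.4, -0.6, 0.1]
opening: 0.998
grasp_force: 0.0
shares [0.2187 0.0561 0.0178] -0.488 mm [174.9  44.9  14.2] rows 4.3 t 0.93 pos [ 0.4141 -0.3495  0.2042] rpy [180.    0.   59.1] j7 -2.2 F [ 1.4 -0.6  0.1] open 1.0 0.0
```

```bash
python3 -m jog '[[[0.048,0.012,0.004,-0.11],[0.096,0.024,0.008,-0.22],[0.144,0.036,0.012,-0.33],[0.19,0.049,0.016,-0.42],[0.2185,0.056,0.018,-0.488]]]' ; python3 -m jog '[[[0,0,0,0],[0,0,0,0]]]'; python3 - <<'E'
from h import *
s=read_camera("scene"); t=read_camera("top")
z=lambda i,x,y,w,h:cv2.resize(i[y:y+h,x:x+w],(400,400),interpolation=cv2.INTER_CUBIC)
cv2.imwrite("pics/pre.png",np.hstack([z(t,310,180,130,130),z(s,310,150,130,130)])[...,::-1])
E
python3 to.py .5425 -.2225 .03 81
```

```text
time: 1.35
ee_pos: [0.5444, -0.2202, 0.1893]
tcp_rot: [180.0, -0.1, 81.2]
contact_force: [0.4, -0.1, 0.3]
opening: 1.0
grasp_force: 0.0
time: 1.52
ee_pos: [0.5424, -0.2228, 0.1891]
tcp_rot: [-179.9, -0.0, 81.0]
contact_force: [-0.5, -0.5, -0.4]
opening: 1.001
grasp_force: 0.0
shares [0.0041 0.0015 0.1993] -0.007 mm [  3.3   1.2 159.4] rows 3.8 t 1.62 pos [ 0.541  -0.2255  0.1894] rpy [-179.9    0.    80.7] j7 -1.6 F [-0.5 -0.4 -0.6] open 1.0 0.0
```

View pics/pre.png

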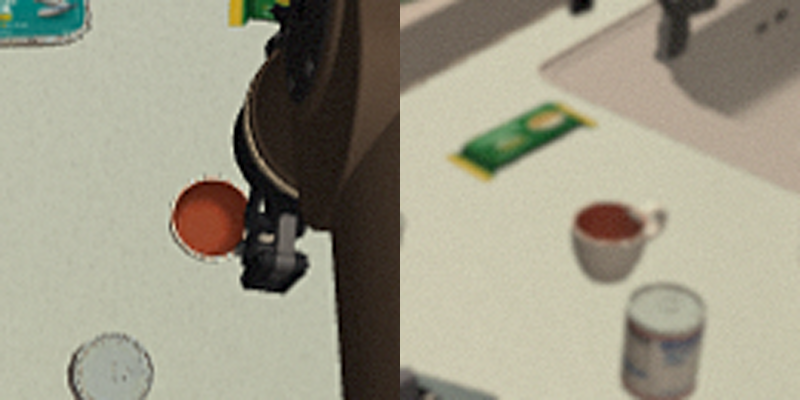

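The top half shows the gripper hiding the mug's right edge, with the fingers near (399,266). The scene half shows finger tips near (398,166) and the mug untouched. I'll check this against the expected projection.

```bash
python3 -m jog '[[[0,0,0,0],[0,0,0,0],[0,0,0,0],[0,0,0,0]]]'; python3 to.py .5425 -.2225 .03 81; python3 - <<'E'
from h import *
s=robot.state(); p=s["ee_pos"]; y=np.radians(81); ty=np.array([np.sin(y),-np.cos(y),0])
Q=[p,p+ty*.05+[0,0,.0],p-ty*.05,[.5425,-.2225,.051]]
for n in("top","scene"): print(n,w2px(n,Q).round(1).tolist())
t=read_camera("top"); sc=read_camera("scene")
for n,i in(("top",t),("scene",sc)):
    i[:]=i
    for u in w2px(n,Q): cv2.circle(i,tuple(int(v) for v in u.round()),2,(255,0,255),-1)
cv2.imwrite("pics/pre2.png",np.hstack([cv2.resize(t[150:300,310:460],(400,400)),cv2.resize(sc[90:240,310:460],(400,400))])[...,::-1])
E
```

```text
time: 1.95
ee_pos: [0.5415, -0.2251, 0.19]
tcp_rot: [180.0, 0.0, 80.7]
contact_force: [0.0, -0.5, -0.8]
opening: 0.999
grasp_force: 0.0
shares [0.0035 0.0007 0.1999] -0.006 mm [  2.8   0.5 160. ] rows 3.8 t 1.95 pos [ 0.5415 -0.2251  0.19  ] rpy [180.    0.   80.7] j7 -1.6 F [ 0.  -0.5 -0.8] open 1.0 0.0
top [[391.6, 241.3], [394.1, 216.4], [388.9, 266.7], [378.6, 250.7]]
scene [[382.2, 171.2], [367.4, 162.9], [398.0, 180.0], [377.0, 221.1]]
```

View pics/pre2.png

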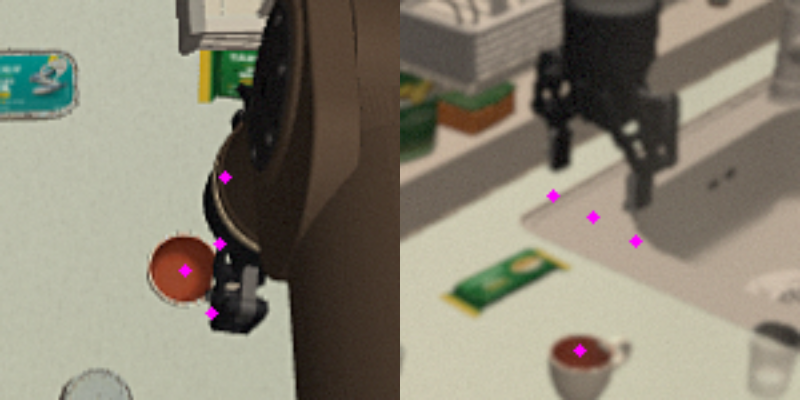

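The finger tips show up about 10 px above the projected TCP marks in the scene half. I'll go lower and compare them again next to the mug.

```bash
python3 -m jog '[[[0.0035,0.0007,0.05,-0.006],[0.0035,0.0007,0.1,-0.006],[0.0035,0.0007,0.137,-0.006],[0.0035,0.0007,0.137,-0.006],[0.0035,0.0007,0.137,-0.006]]]'; python3 to.py .5425 -.2225 .03 81; python3 - <<'E'
from h import *
s=robot.state(); p=s["ee_pos"]; y=np.radians(81); ty=np.array([np.sin(y),-np.cos(y),0])
Q=[p,p+ty*.0425,p-ty*.0425]
t=read_camera("top"); sc=read_camera("scene"); out=[]
for n,i,x0,y0 in(("top",t,340,200),("scene",sc,335,155)):
    c=cv2.resize(i[y0:y0+90,x0:x0+90],(400,400),interpolation=cv2.INTER_CUBIC); f=400/90
    for u in w2px(n,Q): cv2.circle(c,tuple(int(v) for v in ((u-[x0,y0]+.5)*f).round()),3,(255,0,255),-1)
    out.append(c)
cv2.imwrite("pics/pre3.png",np.hstack(out)[...,::-1])
E
```

```text
time: 2.47
ee_pos: [0.542, -0.2215, 0.0795]
tcp_rot: [-179.8, -0.0, 81.1]
contact_force: [0.9, -0.5, 1.2]
opening: 0.995
grasp_force: 0.0
shares [-0.0012  0.001   0.0619] 0.002 mm [-0.9  0.8 49.5] rows 1.2 t 2.47 pos [ 0.542  -0.2215  0.0795] rpy [-179.8   -0.    81.1] j7 -4.9 F [ 0.9 -0.5  1.2] open 1.0 0.0
```

View pics/pre3.png

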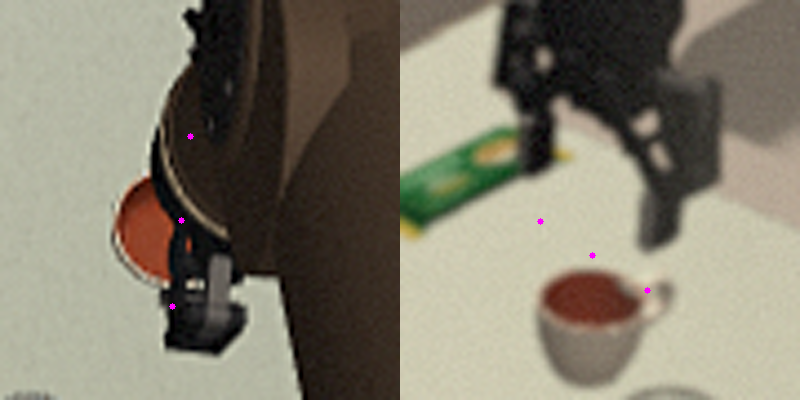

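The scene half shows the tips at crop (537,172) and (660,248), about 10 px above the marks. That fits pads standing higher than I assumed while open, with no sideways error. The top half shows the near finger over its mark. I'll descend and look again before closing.

```bash
python3 -m jog '[[[-0.001,0.001,0.02,0],[-0.001,0.001,0.04,0],[-0.001,0.001,0.06,0],[-0.001,0.001,0.065,0],[-0.001,0.001,0.065,0]]]'; python3 to.py .5425 -.2225 .025 81; python3 - <<'E'
from h import *
s=robot.state(); p=s["ee_pos"]; y=np.radians(81); ty=np.array([np.sin(y),-np.cos(y),0])
Q=[p,p+ty*.0425,p-ty*.0425]
t=read_camera("top"); sc=read_camera("scene"); out=[]
for n,i,x0,y0 in(("top",t,340,200),("scene",sc,335,165)):
    c=cv2.resize(i[y0:y0+90,x0:x0+90],(400,400),interpolation=cv2.INTER_CUBIC); f=400/90
    for u in w2px(n,Q): cv2.circle(c,tuple(int(v) for v in ((u-[x0,y0]+.5)*f).round()),2,(255,0,255),-1)
    out.append(c)
cv2.imwrite("pics/pre4.png",np.hstack(out)[...,::-1])
E
```

```text
time: 2.98
ee_pos: [0.5441, -0.2229, 0.0291]
tcp_rot: [179.9, 0.0, 81.1]
contact_force: [0.9, 0.4, 0.2]
opening: 0.998
grasp_force: 0.0
shares [ 0.0002 -0.0021  0.0052] 0.002 mm [ 0.2 -1.7  4.1] rows 0.1 t 2.98 pos [ 0.5441 -0.2229  0.0291] rpy [179.9   0.   81.1] j7 -6.7 F [0.9 0.4 0.2] open 1.0 0.0
```

View pics/pre4.png

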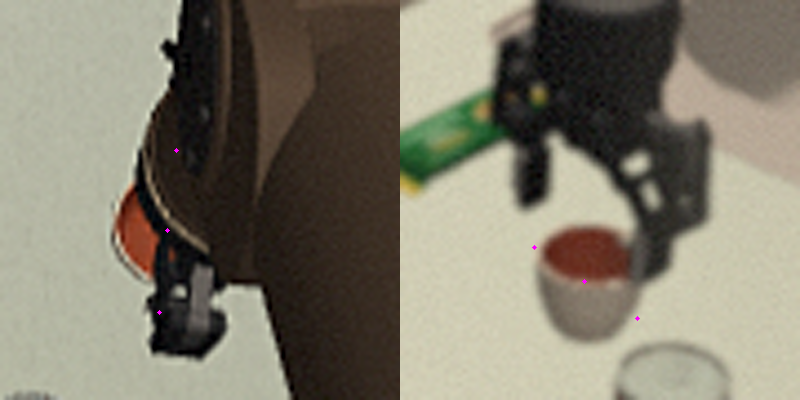

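The scene half shows the tips at crop (530,208) and (655,278), centred on the mug but level with its rim, centre (588,255). Sideways is fine, but the pads are higher than I assumed, so I'll go about 15 mm lower while watching the force and then close.

```bash
python3 -m jog '[[[0,-0.001,0.006,0],[0,-0.002,0.012,0],[0,-0.002,0.018,0],[0,-0.002,0.0185,0],[0,-0.002,0.0185,0]]]'; python3 -m jog '[[[0,0,0,0],[0,0,0,0],[0,0,0,0],[0,0,0,0],[0,0,0,0]]]' 1;python3 -m jog '[[[0,0,0,0],[0,0,0,0],[0,0,0,0],[0,0,0,0],[0,0,0,0]]]' 1
```

```text
time: 3.5
ee_pos: [0.5416, -0.2224, 0.013]
tcp_rot: [-180.0, -0.0, 81.1]
contact_force: [0.2, -0.4, -0.5]
opening: 1.003
grasp_force: 0.0
time: 3.92
ee_pos: [0.5423, -0.2224, 0.0141]
tcp_rot: [180.0, 0.0, 81.1]
contact_force: [-1.6, 0.3, 6.0]
opening: 0.685
grasp_force: 63.2
time: 4.33
ee_pos: [0.5423, -0.2225, 0.0141]
tcp_rot: [180.0, 0.0, 81.1]
contact_force: [-2.8, 1.7, 5.3]
opening: 0.685
grasp_force: 63.2
```

The gripper stopped at 58 mm with 63 N, which fits the mug's upper body. Now I'll lift it.

```bash
python3 -m jog '[[[0,0,-0.02,0],[0,0,-0.05,0],[0,0,-0.09,0],[0,0,-0.13,0],[0,0,-0.13,0]]]'; python3 to.py .478 .1885 .12 81; python3 - <<'E'
from h import *
a=read_camera("scene"); cv2.imwrite("pics/lift.png",cv2.resize(a[130:280,300:450],(500,500),interpolation=cv2.INTER_CUBIC)[...,::-1])
E
```

```text
time: 4.75
ee_pos: [0.5456, -0.2231, 0.1236]
tcp_rot: [179.5, 0.1, 81.1]
contact_force: [0.9, -0.0, -1.6]
opening: 0.687
grasp_force: 64.9
shares [ 0.4952 -0.1632  0.0023] 0.002 mm [ 396.2 -130.6    1.8] rows 10.0 t 4.75 pos [ 0.5456 -0.2231  0.1236] rpy [1.795e+02 1.000e-01 8.110e+01] j7 -3.6 F [ 0.9 -0.  -1.6] open 0.69 64.9
```

View pics/lift.png

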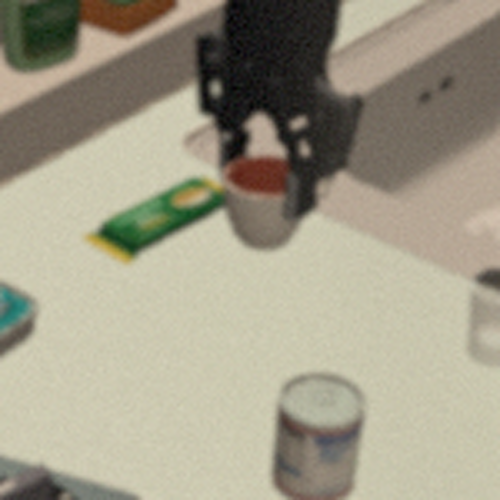

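The mug hangs upright in the gripper at crop (262,200) and nothing else has been disturbed. I'll carry it to the plate.

```bash
python3 -m jog '[[[0.025,-0.008,0,0],[0.065,-0.021,0,0],[0.105,-0.035,0,0],[0.145,-0.048,0,0],[0.185,-0.061,0,0]]]'; python3 to.py .478 .1885 .12 81;  python3 -m jog '[[[0.04,-0.013,0,0],[0.08,-0.026,0,0],[0.12,-0.04,0,0],[0.16,-0.053,0,0],[0.2,-0.066,0,0]]]'; python3 to.py .478 .1885 .12 81
```

```text
time: 5.22
ee_pos: [0.5155, -0.0674, 0.1165]
tcp_rot: [-179.9, 0.0, 81.1]
contact_force: [1.2, 0.9, -1.1]
opening: 0.687
grasp_force: 64.9
shares [ 0.3087 -0.0961 -0.0043] 0.001 mm [246.9 -76.9  -3.4] rows 6.2 t 5.22 pos [ 0.5155 -0.0674  0.1165] rpy [-179.9    0.    81.1] j7 -19.8 F [ 1.2  0.9 -1.1] open 0.69 64.9
time: 5.63
ee_pos: [0.4882, 0.0988, 0.1166]
tcp_rot: [-179.9, 0.0, 81.1]
contact_force: [0.7, -0.0, -1.0]
opening: 0.688
grasp_force: 64.9
shares [ 0.1087 -0.03   -0.0043] 0.002 mm [ 87.  -24.   -3.4] rows 2.2 t 5.63 pos [0.4882 0.0988 0.1166] rpy [-179.9    0.    81.1] j7 -39.7 F [ 0.7 -0.  -1. ] open 0.69 64.9
```

```bash
python3 -m jog '[[[0.035,-0.01,-0.002,0],[0.07,-0.019,-0.003,0],[0.095,-0.026,-0.004,0],[0.1087,-0.03,-0.004,0],[0.1087,-0.03,-0.004,0]]]'; python3 -m jog '[[[0,0,0,0],[0,0,0,0],[0,0,0,0],[0,0,0,0],[0,0,0,0]]]'; python3 to.py .478 .1885 .055 81; python3 - <<'E'
from h import *
s=robot.state()["ee_pos"]; z0=s[2]-.0141
for n in("scene","top"):
    i=read_camera(n); cv2.imwrite(f"pics/over_{n}.png",i[...,::-1])
im=cv2.imread("pics/over_scene.png").astype(int); b,g,r=im[...,0],im[...,1],im[...,2]
u=w2px("scene",[[s[0],s[1],z0+.05]])[0]; m=((r>1.7*g)&(r>60)).astype(np.uint8); k=np.zeros_like(m); x,y=u.astype(int); k[y-30:y+30,x-30:x+30]=1; m*=k
c=max(cv2.findContours(m,0,1)[0],key=len); print(u,cv2.fitEllipse(cv2.convexHull(c)))
E
```

```text
time: 6.05
ee_pos: [0.4781, 0.1899, 0.1201]
tcp_rot: [-179.9, -0.1, 81.3]
contact_force: [0.1, 0.2, -0.9]
opening: 0.685
grasp_force: 64.9
time: 6.47
ee_pos: [0.4794, 0.1861, 0.1205]
tcp_rot: [180.0, 0.0, 81.0]
contact_force: [-0.1, -0.3, 0.4]
opening: 0.688
grasp_force: 64.9
shares [ 0.0027 -0.0022  0.0819] -0.0 mm [ 2.2 -1.8 65.5] rows 1.6 t 6.47 pos [0.4794 0.1861 0.1205] rpy [180.   0.  81.] j7 -49.9 F [-0.1 -0.3  0.4] open 0.69 64.9
[264.01098814 287.16392928] ((258.6183776855469, 288.1796875), (16.591901779174805, 20.662321090698242), 144.89857482910156)
```

```bash
python3 -m jog '[[[0.0027,-0.0022,0.03,0],[0.0027,-0.0022,0.055,0],[0.0027,-0.0022,0.07,0],[0.0027,-0.0022,0.08,0],[0.0027,-0.0022,0.082,0]]]'; python3 -m jog '[[[0,0,0.001,0],[0,0,0.002,0],[0,0,0.003,0],[0,0,0.004,0],[0,0,0.004,0]]]'; python3 to.py .478 .1885 .0505 81
```

```text
time: 6.98
ee_pos: [0.4771, 0.1891, 0.0538]
tcp_rot: [-179.9, 0.1, 81.1]
contact_force: [0.1, -0.4, -1.7]
opening: 0.685
grasp_force: 64.9
time: 7.4
ee_pos: [0.478, 0.1897, 0.0522]
tcp_rot: [180.0, -0.0, 81.1]
contact_force: [1.4, 0.2, 0.1]
opening: 0.689
grasp_force: 64.9
shares [-0.0015  0.0002  0.0021] 0.002 mm [-1.2  0.1  1.7] rows 0.0 t 7.4 pos [0.478  0.1897 0.0522] rpy [180.   -0.   81.1] j7 -54.1 F [1.4 0.2 0.1] open 0.69 64.9
```

```bash
python3 -m jog '[[[-0.0015,0,0.001,0],[-0.0015,0,0.002,0],[-0.0015,0,0.003,0],[-0.0015,0,0.003,0],[-0.0015,0,0.003,0]]]'; python3 to.py .478 .1885 .0505 81
```

```text
time: 7.82
ee_pos: [0.4777, 0.1886, 0.0501]
tcp_rot: [180.0, -0.0, 81.1]
contact_force: [-2.4, -0.7, 7.8]
opening: 0.687
grasp_force: 65.7
shares [-0.0001  0.0003 -0.0005] 0.002 mm [-0.1  0.3 -0.4] rows 0.0 t 7.82 pos [0.4777 0.1886 0.0501] rpy [180.   -0.   81.1] j7 -54.1 F [-2.4 -0.7  7.8] open 0.69 65.7
```

The mug is standing on the plate with 8 N of contact, so I'll release it and rise. The fingers straddle it, so it only needs a straight lift.

```bash
python3 -m jog '[[[0,0,0,0],[0,0,0,0],[0,0,0,0],[0,0,0,0],[0,0,0,0]]]' -1; python3 -m jog '[[[0,0,-0.02,0],[0,0,-0.05,0],[0,0,-0.09,0],[0,0,-0.12,0],[0,0,-0.12,0]]]'; python3 to.py .5335 .041 .15 81
```

```text
time: 8.23
ee_pos: [0.4776, 0.1884, 0.0493]
tcp_rot: [-180.0, 0.0, 81.1]
contact_force: [0.4, 0.9, 0.1]
opening: 0.997
grasp_force: 0.0
time: 8.65
ee_pos: [0.4799, 0.19, 0.1499]
tcp_rot: [179.7, -0.2, 81.1]
contact_force: [0.9, -0.0, 0.2]
opening: 1.003
grasp_force: 0.0
shares [-0.1736  0.095  -0.0002] 0.002 mm [-138.9   76.    -0.2] rows 3.8 t 8.65 pos [0.4799 0.19   0.1499] rpy [179.7  -0.2  81.1] j7 -48.9 F [ 0.9 -0.   0.2] open 1.0 0.0
```

```bash
python3 -m jog '[[[-0.04,0.022,0,0],[-0.08,0.044,0,0],[-0.125,0.068,0,0],[-0.16,0.087,0,0],[-0.1736,0.095,0,0]]]' -0.2; python3 -m jog '[[[0,0,0,0],[0,0,0,0],[0,0,0,0],[0,0,0,0]]]'; python3 to.py .5335 .041 .045 81; python3 - <<'E'
from h import *
out=[]
s=robot.state()["ee_pos"]; pl=[.4778,.1887]
a=np.linspace(0,2*np.pi,60)
for n,(x0,y0) in(("top",(150,210)),("scene",(220,230))):
    i=read_camera(n); f=4; c=cv2.resize(i[y0:y0+130,x0:x0+100],None,fx=f,fy=f,interpolation=cv2.INTER_CUBIC)
    for r,z in((.040,.036),(.031,.087)):
        for u in w2px(n,np.c_[pl[0]+r*np.cos(a),pl[1]+r*np.sin(a),a*0+z]): cv2.circle(c,tuple(int(v) for v in ((u-[x0,y0]+.5)*f).round()),1,(255,0,255),-1)
    out.append(c)
cv2.imwrite("pics/placed.png",np.hstack(out)[...,::-1])
E
```

```text
time: 9.07
ee_pos: [0.5321, 0.0335, 0.1447]
tcp_rot: [180.0, 0.1, 80.7]
contact_force: [0.1, -0.4, 0.1]
opening: 0.603
grasp_force: 0.0
time: 9.4
ee_pos: [0.5306, 0.0414, 0.1454]
tcp_rot: [-180.0, -0.0, 81.2]
contact_force: [0.3, 0.5, -0.0]
opening: 0.599
grasp_force: 0.0
shares [-1.000e-04  3.700e-03  1.255e-01] 0.005 mm [ -0.    3.  100.4] rows 2.4 t 9.4 pos [0.5306 0.0414 0.1454] rpy [-180.    -0.    81.2] j7 -30.7 F [ 0.3  0.5 -0. ] open 0.6 0.0
```

View pics/placed.png

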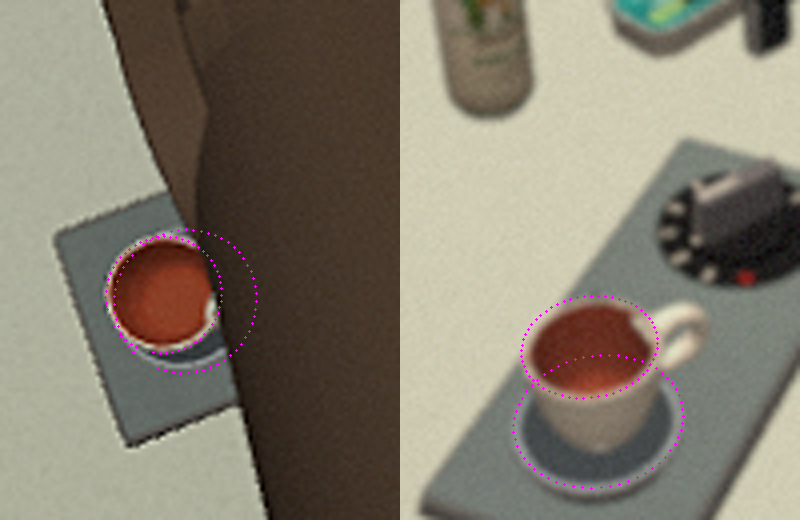

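The mug stands upright and within a few millimetres of the plate's centre in both views, with the rim at crop (590,347) and the foot at (597,435). Now I'll go down over the dial.

```bash
python3 -m jog '[[[0,0.002,0.03,0],[0,0.0037,0.065,0],[0,0.0037,0.1,0],[0,0.0037,0.12,0],[0,0.0037,0.1255,0]]]'; python3 -m jog '[[[0,0,0,0],[0,0,0,0],[0,0,0,0]]]'; python3 to.py .5335 .041 .045 81
```

```text
time: 9.92
ee_pos: [0.5319, 0.0395, 0.0424]
tcp_rot: [-179.8, 0.1, 81.2]
contact_force: [-0.4, 0.6, 0.6]
opening: 0.601
grasp_force: 0.0
time: 10.17
ee_pos: [0.535, 0.0395, 0.0463]
tcp_rot: [179.9, -0.0, 81.1]
contact_force: [-1.2, 0.2, 0.1]
opening: 0.601
grasp_force: 0.0
shares [ 0.0015 -0.0022  0.0017] 0.002 mm [ 1.2 -1.7  1.3] rows 0.1 t 10.17 pos [0.535  0.0395 0.0463] rpy [179.9  -0.   81.1] j7 -35.2 F [-1.2  0.2  0.1] open 0.6 0.0
```

```bash
python3 -m jog '[[[0.0015,-0.001,0,0],[0.0015,-0.001,0,0],[0.0015,-0.001,0,0],[0.0015,-0.001,0,0],[0.0015,-0.001,0,0]]]' 1; python3 -m jog '[[[0,0,0,0],[0,0,0,0],[0,0,0,0],[0,0,0,0],[0,0,0,0]]]'; python3 to.py .5335 .041 .045 81
```

```text
time: 10.58
ee_pos: [0.5335, 0.0403, 0.0452]
tcp_rot: [180.0, 0.0, 81.1]
contact_force: [-1.2, 0.2, -0.2]
opening: -0.002
grasp_force: 0.0
time: 11.0
ee_pos: [0.5334, 0.0403, 0.0449]
tcp_rot: [-180.0, 0.0, 81.1]
contact_force: [0.5, -0.4, 0.7]
opening: 0.002
grasp_force: 0.0
shares [ 0.0009 -0.     -0.0001] 0.002 mm [ 0.7 -0.  -0.1] rows 0.0 t 11.0 pos [0.5334 0.0403 0.0449] rpy [-180.     0.    81.1] j7 -35.4 F [ 0.5 -0.4  0.7] open 0.0 0.0
```

The fingers shut on nothing, so the tips passed just over the bar. That agrees with the pictures, which put the tips about 25 mm higher than the stated TCP. I'll open and go down about 27 mm, watching the force.

```bash
python3 -m jog '[[[0.0009,0,0,0],[0.0009,0,0,0],[0.0009,0,0,0],[0.0009,0,0,0],[0.0009,0,0,0]]]' -0.2; python3 -m jog '[[[0,0,0.004,0],[0,0,0.008,0],[0,0,0.012,0],[0,0,0.016,0],[0,0,0.016,0]]]';  python3 -m jog '[[[0,0,0.004,0],[0,0,0.008,0],[0,0,0.012,0],[0,0,0.016,0],[0,0,0.016,0]]]'; python3 to.py .5335 .041 .018 81
```

```text
time: 11.42
ee_pos: [0.5336, 0.041, 0.045]
tcp_rot: [180.0, 0.0, 81.1]
contact_force: [-0.5, 0.3, -0.1]
opening: 0.599
grasp_force: 0.0
time: 11.83
ee_pos: [0.533, 0.0409, 0.0313]
tcp_rot: [-179.9, 0.0, 81.1]
contact_force: [-0.2, -0.1, -0.4]
opening: 0.596
grasp_force: 0.0
time: 12.25
ee_pos: [0.5331, 0.0409, 0.0187]
tcp_rot: [-179.9, 0.0, 81.1]
contact_force: [-0.3, -0.2, -0.3]
opening: 0.6
grasp_force: 0.0
shares [0.0002 0.0005 0.0008] 0.002 mm [0.1 0.4 0.7] rows 0.0 t 12.25 pos [0.5331 0.0409 0.0187] rpy [-179.9    0.    81.1] j7 -36.8 F [-0.3 -0.2 -0.3] open 0.6 0.0
```

```bash
python3 -m jog '[[[0,0.0005,0,0],[0,0.0005,0,0],[0,0.0005,0,0],[0,0.0005,0,0],[0,0.0005,0,0]]]' 1; python3 -m jog '[[[0,0,0,0],[0,0,0,0],[0,0,0,0],[0,0,0,0],[0,0,0,0]]]'; python3 to.py .5335 .041 .018 81; python3 -c "
from h import *;print(robot.state()['torque'])"
```

```text
time: 12.67
ee_pos: [0.5317, 0.0412, 0.0195]
tcp_rot: [-179.8, 0.1, 81.1]
contact_force: [-8.7, 1.2, 8.1]
opening: 0.15
grasp_force: 59.0
time: 13.08
ee_pos: [0.5317, 0.0412, 0.0195]
tcp_rot: [-179.8, 0.1, 81.1]
contact_force: [-8.0, 0.8, 7.3]
opening: 0.151
grasp_force: 59.0
shares [0.0001 0.0023 0.0019] 0.002 mm [0.1 1.8 1.5] rows 0.1 t 13.08 pos [0.5317 0.0412 0.0195] rpy [-1.798e+02  1.000e-01  8.110e+01] j7 -36.7 F [-8.   0.8  7.3] open 0.15 59.0
[ 0.14626092  1.6556611  -0.09474697]
```

The bar is gripped at 13 mm. I'll relax the side load and turn the first 30° clockwise.

```bash
python3 -m jog '[[[0,-0.0015,-0.001,0.13],[0,-0.0015,-0.001,0.26],[0,-0.0015,-0.001,0.4],[0,-0.0015,-0.001,0.54],[0,-0.0015,-0.001,0.667]]]'; python3 -m jog '[[[0,0,0,0],[0,0,0,0]]]';python3 to.py .533 .041 .0195 51; python3 -c "
from h import *;print(robot.state()['torque'],robot.state()['qpos'])"
```

```text
time: 13.5
ee_pos: [0.5313, 0.0412, 0.0196]
tcp_rot: [-179.9, 0.1, 50.8]
contact_force: [-3.4, 0.8, -5.8]
opening: 0.15
grasp_force: 60.6
time: 13.67
ee_pos: [0.5314, 0.0413, 0.0196]
tcp_rot: [-179.9, 0.1, 51.3]
contact_force: [-3.2, 0.6, -7.0]
opening: 0.15
grasp_force: 60.5
shares [0.001  0.0018 0.0002] 0.006 mm [0.8 1.4 0.1] rows 0.0 t 13.67 pos [0.5314 0.0413 0.0196] rpy [-1.799e+02  1.000e-01  5.130e+01] j7 -60.2 F [-3.2  0.6 -7. ] open 0.15 60.5
[ 0.20326767  0.64206842 -0.06519067] [ -0.34189691  31.69954106 -13.41837124 113.30902983  11.84988998
  36.42300612 -60.15159934]
```

```bash
python3 -m jog '[[[0,0,0,0.13],[0,0,0,0.26],[0,0,0,0.4],[0,0,0,0.54],[0,0,0,0.667]]]'; python3 to.py .533 .041 .0195 21;  python3 -m jog '[[[0,0,0,0.13],[0,0,0,0.26],[0,0,0,0.4],[0,0,0,0.54],[0,0,0,0.667]]]'; python3 -m jog '[[[0,0,0,0],[0,0,0,0],[0,0,0,0]]]';python3 to.py .533 .041 .0195 -9.7; python3 -c "
from h import *;print(robot.state()['torque'],robot.state()['qpos'])"
```

```text
time: 14.08
ee_pos: [0.5312, 0.0414, 0.0196]
tcp_rot: [-179.9, 0.1, 21.0]
contact_force: [-3.8, 1.9, -6.0]
opening: 0.151
grasp_force: 60.5
shares [0.0019 0.0013 0.0001] -0.001 mm [1.6 1.1 0.1] rows 0.0 t 14.08 pos [0.5312 0.0414 0.0196] rpy [-1.799e+02  1.000e-01  2.100e+01] j7 -83.6 F [-3.8  1.9 -6. ] open 0.15 60.5
time: 14.5
ee_pos: [0.5311, 0.0417, 0.0196]
tcp_rot: [180.0, 0.2, -9.0]
contact_force: [-5.2, 1.3, -6.0]
opening: 0.147
grasp_force: 60.6
time: 14.75
ee_pos: [0.5311, 0.0417, 0.0196]
tcp_rot: [180.0, 0.2, -8.6]
contact_force: [-4.4, 2.6, -6.2]
opening: 0.152
grasp_force: 60.6
shares [0.0025 0.0005 0.0001] 0.025 mm [2.  0.4 0.1] rows 0.2 t 14.75 pos [0.5311 0.0417 0.0196] rpy [180.    0.2  -8.6] j7 -106.1 F [-4.4  2.6 -6.2] open 0.15 60.6
[ 0.49845437  1.05183805 -0.13337501] [ -12.40467043   30.90728244    2.99559602  114.36834799   -2.74937466
   34.96205085 -106.13755427]
```

```bash
python3 -m jog '[[[0,0,0,0],[0,0,0,0],[0,0,0,0],[0,0,0,0],[0,0,0,0]]]' -0.2;  python3 -m jog '[[[0,0,-0.03,0],[0,0,-0.07,0],[0,0,-0.12,0],[0,0,-0.17,0],[0,0,-0.2,0]]]'; python3 to.py .35 -.2 .2 -9
```

```text
time: 15.17
ee_pos: [0.5335, 0.041, 0.0206]
tcp_rot: [-180.0, -0.1, -8.9]
contact_force: [-1.2, 0.0, -0.5]
opening: 0.598
grasp_force: 0.0
time: 15.58
ee_pos: [0.5343, 0.0411, 0.1845]
tcp_rot: [-179.9, -0.3, -8.9]
contact_force: [1.5, -0.1, 1.2]
opening: 0.6
grasp_force: 0.0
shares [-0.1806  0.3335 -0.0207] 0.001 mm [-144.5  266.8  -16.5] rows 7.3 t 15.58 pos [0.5343 0.0411 0.1845] rpy [-179.9   -0.3   -8.9] j7 -107.3 F [ 1.5 -0.1  1.2] open 0.6 0.0
```

```bash
python3 -m jog '[[[-0.015,0.04,-0.005,0],[-0.03,0.08,-0.01,0],[-0.045,0.12,-0.015,0],[-0.06,0.16,-0.02,0],[-0.075,0.2,-0.02,0]]]'; python3 -m jog '[[[-0.015,0.04,0,0],[-0.03,0.08,0,0],[-0.045,0.12,0,0],[-0.06,0.16,0,0],[-0.075,0.2,0,0]]]'; cat > chk.py <<'E'
from h import *
W0=np.array([.50533,.11594]); yw=np.radians(20.27); dial=[.5331,.0409]
# bar heading: sample top face (z .058) brightness in the top picture along each heading, at r 5..25 mm, both senses
for n in("top","scene"):
    im=read_camera(n); cv2.imwrite(f"pics/end_{n}.png",im[...,::-1]); g=cv2.cvtColor(im,cv2.COLOR_RGB2GRAY).astype(np.float32)
    def samp(a,r,z):
        P=np.array([[dial[0]+q*np.cos(a),dial[1]+q*np.sin(a),z] for q in r]); u=w2px(n,P).astype(np.float32)
        return cv2.remap(g,u[:,:1],u[:,1:],cv2.INTER_LINEAR).mean()
    r=np.arange(.004,.025,.002)
    out={}
    for d in range(-180,180,3): out[d]=samp(np.radians(d),r,.058)
    top=sorted(out,key=out.get)[::-1][:14]; print(n,[(d,round(float(out[d]))) for d in sorted(top)], "off-bar median",np.median(list(out.values())))
    if n=="top": print("clicks:",[(k,round(20.27+120-30*k)) for k in range(9)])
    rgb=im.astype(int); m=((rgb[...,0]>1.7*rgb[...,1])&(rgb[...,0]>60)).astype(np.uint8); u=w2px(n,[[.478,.189,.086]])[0].astype(int); k=np.zeros_like(m); k[u[1]-22:u[1]+22,u[0]-22:u[0]+22]=1
    c=max(cv2.findContours(m*k,0,1)[0],key=len); e=cv2.fitEllipse(cv2.convexHull(c)); print("mug",e,px2w(n,[e[0]],.086))
for nm,u in (("pics/top0.png",0),):
    a=cv2.imread(nm).astype(int); b=cv2.imread("pics/end_top.png").astype(int); d=(np.abs(a-b).max(2)>45).astype(np.uint8)
    for x,y,w,h,ar in cv2.connectedComponentsWithStats(d)[2][1:]:
        if ar>25: print("changed",x,y,w,h,ar)
E
python3 chk.py; python3 to.py .4 -.25 .2 -9
```

```text
time: 16.0
ee_pos: [0.4481, -0.1089, 0.1972]
tcp_rot: [-180.0, -0.1, -8.9]
contact_force: [-0.2, -1.3, -1.0]
opening: 0.598
grasp_force: 0.0
time: 16.42
ee_pos: [0.3634, -0.2577, 0.1966]
tcp_rot: [180.0, -0.1, -8.9]
contact_force: [0.2, 0.0, 0.5]
opening: 0.597
grasp_force: 0.0
top [(-21, 96), (-18, 104), (-15, 113), (-12, 129), (-9, 152), (-6, 169), (-3, 174), (0, 152), (3, 132), (6, 127), (9, 119), (12, 102), (174, 95), (177, 96)] off-bar median 43.2211
clicks: [(0, 140), (1, 110), (2, 80), (3, 50), (4, 20), (5, -10), (6, -40), (7, -70), (8, -100)]
mug ((190.33912658691406, 282.8578796386719), (25.548269271850586, 26.319664001464844), 50.106895446777344) [[0.47835109 0.18889052 0.086     ]]
scene [(-75, 148), (-72, 148), (-69, 149), (-66, 149), (-63, 149), (-60, 149), (-57, 148), (-54, 148), (-15, 149), (-12, 153), (-9, 155), (-6, 155), (-3, 153), (0, 149)] off-bar median 105.385345
mug ((267.2558288574219, 317.0808410644531), (20.537126541137695, 28.16372299194336), 80.54285430908203) [[0.47560248 0.18967136 0.086     ]]
changed 365 237 29 28 543
changed 249 246 16 14 99
changed 264 256 8 6 42
changed 256 260 7 9 48
changed 176 268 43 30 677
changed 389 284 178 196 22971
changed 636 431 4 13 35
changed 591 448 49 32 1127
shares [ 0.0455 -0.0216 -0.0042] -0.009 mm [ 36.4 -17.2  -3.3] rows 1.0 t 16.52 pos [ 0.3613 -0.2611  0.1967] rpy [179.9  -0.   -9.4] j7 -66.9 F [1.1 0.2 0.7] open 0.6 0.0
```

The bar heading reads near -5°, where click 5 should be -10°. I'll calibrate the method on the first picture, when the dial was at click 2.

```bash
python3 - <<'E'
from h import *
from scipy.optimize import minimize
L,T=np.meshgrid(np.linspace(-.024,.024,25),np.linspace(-.005,.005,7)); Lo,To=np.meshgrid(np.linspace(-.024,.024,25),[-.011,-.0095,.0095,.011])
for f,a0 in(("pics/top0.png",80),("pics/end_top.png",-10)):
    g=cv2.GaussianBlur(cv2.imread(f,0),(0,0),.6).astype(np.float32)
    def s(c,a,l,t):
        P=np.stack([c[0]+l*np.cos(a)-t*np.sin(a),c[1]+l*np.sin(a)+t*np.cos(a),0*l+.058],-1).reshape(-1,3); u=w2px("top",P).astype(np.float32)
        return np.clip(cv2.remap(g,u[:,:1],u[:,1:],1),0,110).mean()
    best=max((s((.5338+dx,.0411+dy),np.radians(a),L,T)-s((.5338+dx,.0411+dy),np.radians(a),Lo,To),a,dx,dy) for a in np.arange(a0-20,a0+21,1) for dx in np.arange(-.004,.0041,.001) for dy in np.arange(-.004,.0041,.001))
    print(f,best)
E
```

```text
Traceback (most recent call last):
  File "h.py", line 11, in w2px
    k,d,T=K(n); M=np.linalg.inv(T)
          ~^^^
  File "h.py", line 4, in K
    c=calibration(n); f=240/np.tan(np.radians(c["vertical_fov"]/2))
ValueError: time passes only in moves, steps and waits
```

```bash
sed -i 's/^def K/import functools\n@functools.cache\ndef K/' h.py; python3 - <<'E'
from h import *
L,T=np.meshgrid(np.linspace(-.024,.024,25),np.linspace(-.005,.005,7)); Lo,To=np.meshgrid(np.linspace(-.024,.024,25),[-.011,-.0095,.0095,.011])
for f,a0 in(("pics/top0.png",80),("pics/end_top.png",-10)):
    g=cv2.GaussianBlur(cv2.imread(f,0),(0,0),.6).astype(np.float32)
    def s(c,a,l,t):
        P=np.stack([c[0]+l*np.cos(a)-t*np.sin(a),c[1]+l*np.sin(a)+t*np.cos(a),0*l+.058],-1).reshape(-1,3); u=w2px("top",P).astype(np.float32)
        return np.clip(cv2.remap(g,u[:,:1],u[:,1:],1),0,110).mean()
    best=max((s((.5338+dx,.0411+dy),np.radians(a),L,T)-s((.5338+dx,.0411+dy),np.radians(a),Lo,To),a,dx,dy) for a in np.arange(a0-20,a0+21,1) for dx in np.arange(-.004,.0041,.001) for dy in np.arange(-.004,.0041,.001))
    print(f,best)
E
python3 to.py .4 -.25 .2 -9
```

```text
pics/top0.png (np.float32(65.63411), np.int64(81), np.float64(0.0), np.float64(0.001))
pics/end_top.png (np.float32(70.5116), np.int64(-10), np.float64(0.0), np.float64(0.0))
shares [ 0.0455 -0.0216 -0.0042] -0.009 mm [ 36.4 -17.2  -3.3] rows 1.0 t 16.52 pos [ 0.3613 -0.2611  0.1967] rpy [179.9  -0.   -9.4] j7 -66.9 F [1.1 0.2 0.7] open 0.6 0.0
```

The dial turned from 81° to -10°, which is click 5. The mug is about 1 mm from the plate's centre in the top view and nothing else has moved. I'm handing in.

```bash
python3 -c "
from bench import robot
print(robot.hand_in())"
```

```text
the job is handed in; nothing more can be done
None
```

I handed the job in with the mug released upright within about 3 mm of the plate's centre and the dial turned clockwise from click 2 to click 5. The other things show no change in the top camera picture, except the glass, which the arm hid from it. It took about 17 s of the 64 s allowed.

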